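Isolate the boring unit and hold its spring clamp open

ROBOT

A 7-joint arm with a two-finger parallel gripper is mounted at the origin on the work surface. World frame = base frame: x ahead of the robot, y to its left, z up, the work surface at z = 0. Lengths are in m, angles in rad, forces in N, time in s.
With the tool pointing down it reaches from about 0.425 to 0.925 m from the base axis. Payload 6.8 kg.
Tool frame: the origin (TCP) lies midway between the tips of the shut fingers; the grasp point (between the pads) lies bot.grip_point_offset behind it (bot.grip_point_offset is the distance from the TCP to the grasp point, in m); z points along the fingers, y is the line along which they close (so a half turn about z gives the same grasp; the last joint's range is limited). The gripper opens to 85 mm and grips with 20 to 120 N. Pads are 22 mm wide; open, the fingers measure 114 mm over their backs; the gripper's body (76 mm by 85 mm) begins 54 mm behind the grasp point. The pads swing forward as they close: fully open they stand 13 mm farther back than shut.
Start: joints at [-1.433, 0.477, 0.022, 1.555, -0.011, 1.109, -0.083], TCP at [0.164, 0.655, 0.231] pointing down, gripper open.
Joint ranges: [-2.96, 2.96], [-0.34, 2.1], [-1.41, 1.46], [0.24, 2.44], [-1.37, 4.51], [0.17, 1.92], [-2.96, 2.96]. Speed limits (rad/s): [2.39, 2.39, 3.14, 3.14, 3.14, 3.14, 3.14].

INTERFACE

Orientations are given as a unit quaternion [w, x, y, z].
In Python, from station import get_obs, cams, job, bot gives the robot as it stands.
- The arm moves only by the tool arm_command, never from a script. Its argument "rows" is a list that holds one entry, the list of rows, each a list of 5 numbers: the finger opening in mm, from 0 to 85.4, then the shift along the world's x, y, z in units of 60 mm (1.0 is 60 mm), then the turn about the world's z in units of 0.08 rad (1.0 is 0.08 rad). In form: [[[grip, x, y, z, turn], ...]]. A call has exactly 10 rows; each row shifts and turns the commanded pose from where the row before left it; what a row does not reach is not made up. A row lasts 1/8 s, in which the tool goes at most 62.5 mm and 10.7 degrees, less where a joint would pass 70% of its speed; a pose out of reach is approached as far as the arm can. A call with a number of a shift or a turn outside -1 to 1 is refused whole. A call with a gripper value outside its range is refused whole. The fingers move at their own pace and stop on an object; "newtons" is the grip in N (left out, the last holds). Time passes only in rows, so rows that do not move let the fingers close, or fill a call up. It gives the time, the measured TCP pose, the force, the opening and the grip force at its end, in the units of the state.
- get_obs(): the state, without advancing time (a new reading comes with each control period).
- cams.read_camera(name): name is "side" or "top" or "wrist"; returns the picture (400x640x3 uint8, red, green, blue); there is no depth.
- cams.camera_params(name): a dict with "K" (3x3 intrinsics, pixels), "extrinsics" (4x4, takes a point from camera to world coordinates). Camera axes: x right, y down, z forward; pixel columns grow to the right and rows downward; lengths in m; the calibration is good to about 2 mm. A picture is of the moment at which its call begins: read the wrist's pose just before it. camera_params takes no time and is no camera call; for the wrist camera it gives the pose at the moment of the call.
- job.hand_in(): hands the job in; it is judged then, once.
The state is a dict: "t": time; "q": joint angles; "joint_vel": joint speeds; "joint_torque": joint torques, N m; "eef_pos": TCP position; "tool_rot": TCP orientation; "contact_force": force on the tool from outside, world axes, zero at the start; "torque": the same for the moment, N m; "gripper_width": opening from 0.0 (shut) to 1.0 (fully open); "grasp_force": force on a finger pad.
Only numpy, scipy, OpenCV 4.12 (cv2) and the standard library are available. Lean on these libraries where they do the work, as an engineer would, in place of code of your own. Each camera call takes 0.05 s, during which the arm holds its last target. There are 200 camera calls.

TASK

Switch the isolator off by turning its red bar handle fully round to the white dot, and only then pull the boring unit's red clamp handle out against its spring until the red pointer lines up with the yellow mark. Finish while still holding it there, so that I can set the next wood block in; do not let go. Leave the blue bin, the wood block and the screwdriver where they are.

Things in the scene. Friction and masses are not known exactly. Their poses are not given: they have to be found in the camera images.
- iso_grip (a point): Centre of the isolator's red bar handle (58 long, 14 wide, 36 mm high) on a black disc, on a grey box 100 x 100 x 60 mm with yellow top, fixed to the bench left or right of the boring unit. The point is on the vertical turning axis, 15 mm below the bar's top (bar top 112, disc top 76 mm above the bench). x runs along the bar to its white-tipped end, z up; axes turn with the bar.
- iso_handle (a joint): Angle of the isolator's bar, rad. 1.4: on (white tip towards the black dot; starts at 1.25 to 1.4). 0: off (white tip towards the white dot). On to off is counter-clockwise seen from above, 1.4 rad at most. Firm stops at 0 and 1.4; in between, friction (0.06 N m) keeps it where it is left.
- pull_grip (a point): Grip point of the clamp handle: an upright red plate 14 mm thick (along the pull), 50 mm wide, top 98 mm above the bench; the point is mid-plate, 18 mm below its top. -y is the pull-out direction, x the plate's width, z up. It stands on a slide plate (top 28 mm above the bench). 84 mm towards +y is the jaw, 58 mm high; 170 mm away (clamp home) the motor head. Outward is only the bed.
- clamp (a joint): How far the clamp slide is pulled out, in m: 0 home (start), 0.085 the outer stop. A spring pulls it home with about 8 N at 0 and 1.2 N more for every 10 mm; it shoots home when let go.
- pointer (a point): Free tip of the red pointer, a bar 6 mm wide sticking out sideways (+x) from the slide plate, 35 mm from the handle's middle towards the jaw; it travels with the clamp, 26 mm above the bench. Same axes as pull_grip.
- mark (a point): The yellow mark: the inner end of the top edge of a yellow tab (8 mm wide along the pull, 13 mm high) on the bed beside the slide, fixed at a different place each time, 35 to 65 mm outward of the pointer's home position. Axes parallel to those of pull_grip; the pointer is on the mark when its y in these axes is 0. Pointer and tab do not collide.
- boring_unit: Horizontal boring unit fixed to the bench: dark steel bed 370 mm long (y -195 to +175 mm), 130 mm wide (x), 14 mm high, with a grey motor head (110 wide, 105 long, 120 mm high) at the +y end, a chuck and bit, an aluminium fence and the spring clamp. Origin at the bed's underside; the clamp pulls out along -y.
- bin: Blue open plastic bin, 130 x 100 x 60 mm, loose on the bench on the side opposite the isolator; origin at the centre of its underside. Leave alone.
- block_center (a point): Centre of the loose wood block, 40 x 90 x 30 mm, on the bench beyond the boring unit. Leave alone.
- screwdriver: Screwdriver with a yellow handle, lying loose on the bench beyond the boring unit. Leave alone.

How it is judged:
By the outcome, as a careful person would: the job done as asked, in the order asked, and still so for the second after the job is handed in, while the arm keeps its last pose, push and grip.
It also fails if it takes over 51 s, if anything falls off the work surface, if the arm or the gripper's body presses on something with over 40 N, if the wrist force passes 120 N, or if a joint passes its speed limit or range.

## Working session

There is one attempt and no reset: what is moved stays moved. The work goes in short steps, Python scripts to look and compute and a tool call to move; the robot and the scene stay as the last step left them, time stands still between calls to the robot, and variables do not carry over. Pictures are saved under pics/ and viewed, at most 10 in all, crops included, and the job is handed in when it is done.

Besides the shell and the picture viewer there is one more tool, called after "Request:" by a JSON object that holds its "name" and its "arguments", one argument or row to a line. arm_command: Moves the arm, as the interface text tells. Its arguments: {"type":"object","properties":{"rows":{"type":"array"},"newtons":{"type":"number"}},"required":["rows"]}

```bash
mkdir -p pics; python3 - <<'E'
from station import get_obs,cams,job,bot
import cv2
o=get_obs();print(o['t'],o['eef_pos'],o['tool_rot'],bot.grip_point_offset)
for n in("top","side"):
    cv2.imwrite(f"pics/{n}0.png",cams.read_camera(n)[:,:,::-1]);p=cams.camera_params(n);print(p)
E
```

```text
0.0 [0.16412148 0.65414306 0.23032272] [-3.48493243e-05  1.22589872e-01  9.92457009e-01 -8.98577223e-04] 0.0187
{'K': array([[507.54778064,   0.        , 323.27316841],
       [  0.        , 507.54778064, 200.67561986],
       [  0.        ,   0.        ,   1.        ]]), 'extrinsics': array([[ 1.18631729e-01, -9.64218462e-01,  2.37084944e-01,
         3.61002155e-01],
       [-9.92937642e-01, -1.15479923e-01,  2.71887171e-02,
        -1.34902630e-02],
       [ 1.16268812e-03, -2.38636010e-01, -9.71108389e-01,
         1.19427915e+00],
       [ 0.00000000e+00,  0.00000000e+00,  0.00000000e+00,
         1.00000000e+00]])}
{'K': array([[395.24735607,   0.        , 318.98339126],
       [  0.        , 395.24735607, 198.87541384],
       [  0.        ,   0.        ,   1.        ]]), 'extrinsics': array([[ 0.96195063, -0.18785708,  0.19839532,  0.44690501],
       [-0.27319595, -0.67160963,  0.68869767, -0.63962631],
       [ 0.00386747, -0.71669395, -0.6973771 ,  0.71400604],
       [ 0.        ,  0.        ,  0.        ,  1.        ]])}
```

View pics/top0.png

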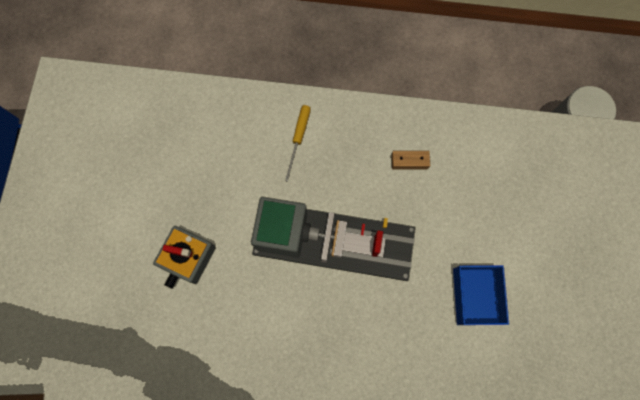

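View pics/side0.png

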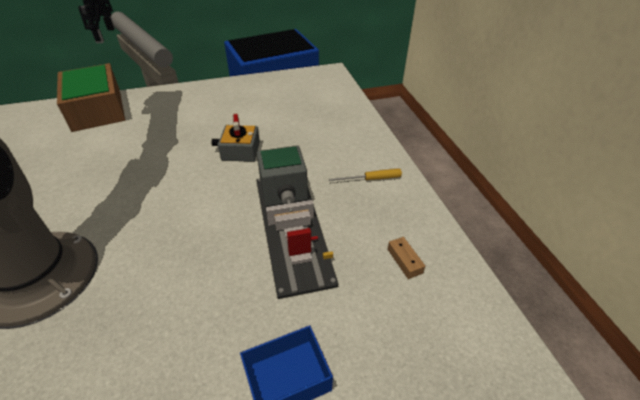

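The top view shows the isolator at about (183,254), the clamp's red plate at (379,243), the pointer at (363,230) and the yellow tab at (385,223). The bin is at (481,295). The side view agrees. Next I'll measure these and zoom in on them.

```bash
cat > h.py <<'E'
from station import get_obs,cams,job,bot
import cv2,numpy as np
def ray(n,uv,z,p=None):
    p=p or cams.camera_params(n);E=p['extrinsics'];d=E[:3,:3]@np.linalg.inv(p['K'])@[uv[0],uv[1],1]
    return E[:3,3]+d*(z-E[2,3])/d[2]
def blobs(im,lo,hi,amin=8):
    hsv=cv2.cvtColor(im,cv2.COLOR_RGB2HSV)
    m=cv2.inRange(hsv,lo,hi)
    if lo[0]==0: m|=cv2.inRange(hsv,(172,lo[1],lo[2]),(180,255,255))
    c,_=cv2.findContours(m,cv2.RETR_EXTERNAL,cv2.CHAIN_APPROX_NONE)
    return [(cv2.minAreaRect(k),cv2.contourArea(k)) for k in c if cv2.contourArea(k)>amin]
RED=((0,150,60),(8,255,255));YEL=((15,150,100),(32,255,255))
E
python3 - <<'E'
from h import *
im=cams.read_camera("top")
for c in(RED,YEL):
    for r,a in blobs(im,*c): print([np.round(x,1) for x in r],a)
a=cv2.resize(im[215:295,140:225],None,fx=4.6,fy=4.6,interpolation=cv2.INTER_CUBIC)
b=cv2.resize(im[200:285,335:420],None,fx=4.6,fy=4.6,interpolation=cv2.INTER_CUBIC)
h=min(a.shape[0],b.shape[0]);cv2.imwrite("pics/z.png",np.hstack([a[:h],b[:h]])[:,:,::-1])
# bed corners / isolator top
for uv in[(414,229),(410,279),(313,209),(254,255)]: print(uv,ray("top",uv,.014 if uv[0]>260 else .0).round(3))
E
```

```text
[array([171.5, 249.3]), array([18.8,  7.1]), np.float64(11.3)] 103.5
[array([377.5, 242.8]), array([ 6.2, 25.6]), np.float64(9.5)] 118.0
[array([362.5, 229. ]), array([10.,  3.]), np.float64(90.0)] 20.0
[array([176.6, 260.4]), array([37.5, 21. ]), np.float64(25.3)] 439.5
[array([185.8, 243.9]), array([36.2, 17.9]), np.float64(26.6)] 361.0
[array([385.1, 222.5]), array([3.9, 9.2]), np.float64(14.0)] 23.0
[array([410., 159.]), array([14., 34.]), np.float64(90.0)] 390.0
[array([301.3, 123.7]), array([ 8.9, 38. ]), np.float64(15.3)] 284.5
(414, 229) [ 0.606 -0.201  0.014]
(410, 279) [ 0.488 -0.201  0.014]
(313, 209) [0.626 0.041 0.014]
(254, 255) [0.502 0.167 0.   ]
```

View pics/z.png

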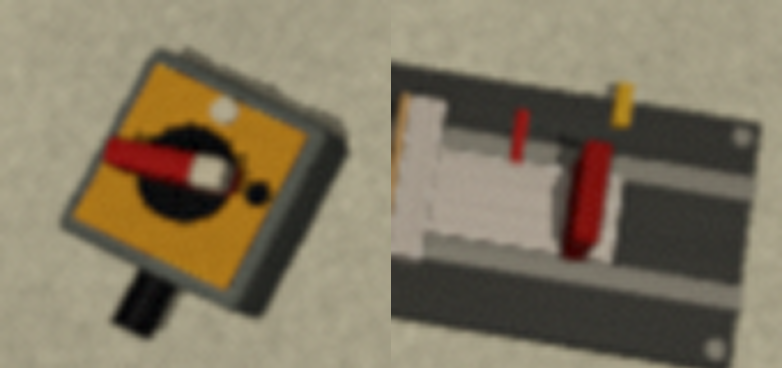

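```bash
python3 - <<'E'
from h import *
L=lambda x,y:(140+x/4.6,215+y/4.6)
R=lambda x,y:(335+(x-391)/4.6,200+y/4.6)
g=lambda n,p,z:(lambda v:(print(n,v.round(4)),v)[1])(ray("top",p,z))
c=g("disc",L(185,174),.076);a=g("bar red end",L(104,152),.11);b=g("bar white end",L(232,178),.11)
k=g("blackdot",L(258,194),.06);w=g("whitedot",L(223,109),.06)
print("mid",(a+b)/2)
ang=lambda d:np.degrees(np.arctan2(d[1],d[0])).round(1)
print("bar",ang(b-a),"black",ang(k-c),"white",ang(w-c))
yc=[g("yel",L(*p),.06) for p in[(157,63),(308,135),(228,291),(72,215)]];print("box c",sum(yc)/4, ang(yc[0]-yc[1]),ang(yc[3]-yc[2]))
p1=g("plate up",R(600,143),.098);p2=g("plate lo",R(580,240),.098)
print("platedir",ang(p1-p2),(p1+p2)/2)
t=g("ptr tip",R(522,112),.026);r=g("ptr root",R(517,158),.026)
m=g("mark",R(623,88),.027);m2=g("mark in",R(623,120),.027);print("tabdir",ang(m-m2))
A=g("bedA",R(760,123),.014);B=g("bedB",R(733,365),.014);C=g("bedC",(313,209),.014)
print("width",ang(A-B),"len",ang(C-A))
E
```

```text
disc [0.4784 0.318  0.076 ]
bar red end [0.4805 0.3474 0.11  ]
bar white end [0.4756 0.2858 0.11  ]
blackdot [0.4747 0.2856 0.06  ]
whitedot [0.5139 0.3101 0.06  ]
mid [0.47806695 0.31657496 0.11      ]
bar -94.6 black -96.6 white -12.5
yel [0.5326 0.3466 0.06  ]
yel [0.5062 0.2665 0.06  ]
yel [0.4268 0.2916 0.06  ]
yel [0.4539 0.3735 0.06  ]
box c [0.47986102 0.31953845 0.06      ] 71.7 71.7
plate up [ 0.5754 -0.1154  0.098 ]
plate lo [ 0.528  -0.1103  0.098 ]
platedir -6.1 [ 0.55168719 -0.11281349  0.098     ]
ptr tip [ 0.6007 -0.0811  0.026 ]
ptr root [ 0.5768 -0.081   0.026 ]
mark [ 0.619 -0.131  0.027]
mark in [ 0.6025 -0.1325  0.027 ]
tabdir 5.1
bedA [ 0.612  -0.2039  0.014 ]
bedB [ 0.4872 -0.1998  0.014 ]
bedC [0.6259 0.0415 0.014 ]
width -1.9 len 86.7
```

Request:
{"name": "arm_command", "arguments": {
  "rows": [
    [[85,0.26,-0.28,0,-0.88],[85,0.26,-0.28,0,-0.88],[85,0.26,-0.28,0,-0.88],[85,0.26,-0.28,0,-0.88],[85,0.26,-0.28,0,-0.88],[85,0.26,-0.28,0,-0.88],[85,0.26,-0.28,0,-0.88],[85,0.26,-0.28,0,-0.88],[85,0.26,-0.28,0,-0.88],[85,0.26,-0.28,0,-0.88]]
  ]
}}

```text
t: 1.4
eef_pos: [0.3213, 0.4856, 0.2313]
tool_rot: [0.0, 0.459, 0.888, 0.0]
contact_force: [2.1, -0.6, 0.5]
gripper_width: 0.996
grasp_force: 0.0
```

Request:
{"name": "arm_command", "arguments": {
  "rows": [
    [[85,0.26,-0.28,0,-0.88],[85,0.26,-0.28,0,-0.88],[85,0.26,-0.28,0,-0.88],[85,0.26,-0.28,0,-0.88],[85,0.26,-0.28,0,-0.88],[85,0.26,-0.28,0,-0.88],[85,0.26,-0.28,0,-0.88],[85,0.26,-0.28,0,-0.88],[85,0.26,-0.28,0,-0.88],[85,0,0,0,0]]
  ]
}}

```text
t: 2.65
eef_pos: [0.4624, 0.3334, 0.2314]
tool_rot: [0.0, 0.713, 0.701, 0.0]
contact_force: [-0.6, 0.7, -0.0]
gripper_width: 0.998
grasp_force: 0.0
```

```bash
cat >> h.py <<'E'
def pose():
    o=get_obs();w,x,y,z=o['tool_rot'];ty=(2*(x*y-w*z),1-2*(x*x+z*z))
    print(round(o['t'],2),o['eef_pos'].round(4),"tool y deg",np.degrees(np.arctan2(ty[1],ty[0])).round(1),"F",np.round(o['contact_force'],1),"M",np.round(o['torque'],2),"w",o['gripper_width'],"gf",o['grasp_force'],"q",np.round(o['q'],2))
E
python3 - <<'E'
from h import *
pose();p=cams.camera_params("wrist");cv2.imwrite("pics/w1.png",cams.read_camera("wrist")[:,:,::-1])
E
```

```text
2.65 [0.4624 0.3334 0.2314] tool y deg -1.0 F [-0.6  0.7 -0. ] M [ 0.01  0.05 -0.01] w 0.9979211372078484 gf 0.0 q [-1.07  0.32  0.42  1.83 -0.15  1.02 -0.61]
```

View pics/w1.png

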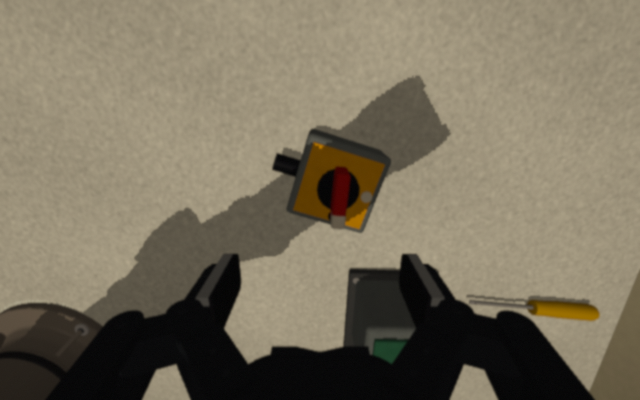

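The wrist view shows the bar running from (341,168) to its white tip at (338,226), with the disc centre near (338,189). I'll refine these.

```bash
python3 - <<'E'
from h import *
p=cams.camera_params("wrist");im=cv2.imread("pics/w1.png")[:,:,::-1].copy()
b=max(blobs(im,*RED),key=lambda x:x[1])[0];print(b)
a=ray("wrist",(341.5,167.5),.112,p);e=ray("wrist",(337.5,226.5),.112,p);print(a,e,(a+e)/2,np.linalg.norm(a-e),np.degrees(np.arctan2(*(e-a)[1::-1])))
print(ray("wrist",(338,189),.076,p))
E
```

```text
((340.4618835449219, 191.22813415527344), (14.229704856872559, 48.25625228881836), 6.632514476776123)
[0.48157483 0.35797969 0.112     ] [0.47814028 0.2966954  0.112     ] [0.47985755 0.32733755 0.112     ] 0.061380460539711613 -93.20766497681521
[0.48068435 0.32525625 0.076     ]
```

Request:
{"name": "arm_command", "arguments": {
  "rows": [
    [[60,0.1,-0.1,-0.2,-0.2],[60,0.1,-0.1,-0.2,-0.2],[60,0.1,0,-0.2,-0.1],[60,0,0,-0.2,0],[60,0,0,-0.1,0],[60,0,0,0,0],[60,0,0,0,0],[60,0,0,0,0],[60,0,0,0,0],[60,0,0,0,0]]
  ]
}}

```text
t: 3.95
eef_pos: [0.4787, 0.3236, 0.1775]
tool_rot: [-0.0, 0.725, 0.688, 0.0]
contact_force: [-0.8, -0.7, -0.0]
gripper_width: 0.702
grasp_force: 0.0
```

```bash
python3 - <<'E'
from h import *
pose();p=cams.camera_params("wrist");im=cams.read_camera("wrist");cv2.imwrite("pics/w2.png",im[:,:,::-1])
print(max(blobs(im,*RED),key=lambda x:x[1]))
E
```

```text
3.95 [0.4787 0.3236 0.1775] tool y deg -3.0 F [-0.8 -0.7 -0. ] M [ 0.02  0.05 -0.06] w 0.7021725391907938 gf 0.0 q [-1.03  0.4   0.42  1.87 -0.2   0.92 -0.57]
(((325.3810729980469, 200.52243041992188), (16.442167282104492, 59.60285568237305), 3.3664608001708984), 876.5)
```

View pics/w2.png

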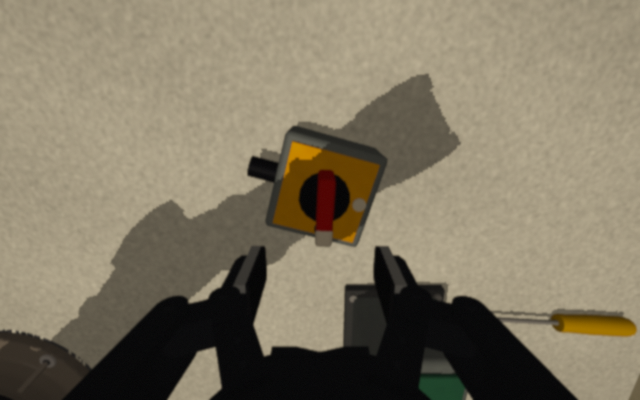

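The bar now runs from (327,170) to (324,245) and the disc is centred at (325,197).

```bash
python3 - <<'E'
from h import *
p=cams.camera_params("wrist");print(p['extrinsics'][:3,3])
r=lambda u,v,z:ray("wrist",(u,v),z,p)
a=r(327,170,.112);e=r(324,232,.112);e2=r(324,245,.112);print(a,e,e2,np.degrees(np.arctan2(*(e2-a)[1::-1])))
print(r(325,196.5,.076))
E
```

```text
[0.48248175 0.40834724 0.31959071]
[0.48537527 0.35739591 0.112     ] [0.48062729 0.30589106 0.112     ] [0.48005359 0.2940024  0.112     ] -94.79854569486055
[0.48294567 0.32389312 0.076     ]
```

Request:
{"name": "arm_command", "arguments": {
  "newtons": 40,
  "rows": [
    [[60,0.04,-0.03,-0.3,-0.4],[60,0,0,-0.4,0],[60,0,0,-0.4,0],[60,0,0,-0.3,0],[60,0,0,-0.18,0],[60,0,0,0,0],[0,0,0,0,0],[0,0,0,0,0],[0,0,0,0,0],[0,0,0,0,0]]
  ]
}}

```text
t: 5.25
eef_pos: [0.4826, 0.3221, 0.0835]
tool_rot: [0.0, 0.737, 0.676, 0.002]
contact_force: [4.7, -1.0, 1.3]
gripper_width: 0.158
grasp_force: 43.2
```

```bash
python3 -c "
from h import *
pose()"
```

```text
5.25 [0.4826 0.3221 0.0835] tool y deg -4.9 F [ 4.7 -1.   1.3] M [ 0.05 -0.64 -0.05] w 0.1579774563130959 gf 43.236751556396484 q [-0.98  0.53  0.37  1.93 -0.28  0.73 -0.53]
```

Request:
{"name": "arm_command", "arguments": {
  "rows": [
    [[0,0.02,0,0,0.7],[0,0,0,0,0.9],[0,0,0,0,0.9],[0,0,0,0,0.9],[0,0,0,0,0.9],[0,0,0,0,0.9],[0,0,0,0,0.9],[0,0,0,0,0.9],[0,0,0,0,0.9],[0,0,0,0,0.9]]
  ]
}}

```text
t: 6.5
eef_pos: [0.4822, 0.3219, 0.0834]
tool_rot: [-0.0, 0.457, 0.889, 0.0]
contact_force: [-0.6, -0.6, 7.3]
gripper_width: 0.152
grasp_force: 44.0
```

```bash
python3 -c "
from h import *
pose()"
```

```text
6.5 [0.4822 0.3219 0.0834] tool y deg 35.6 F [-0.6 -0.6  7.3] M [-0.19  0.29 -0.12] w 0.15205440324169872 gf 43.999401926994324 q [-0.84  0.51  0.19  1.92 -0.14  0.73  0.05]
```

Request:
{"name": "arm_command", "arguments": {
  "rows": [
    [[0,0,0,0,0.8],[0,0,0,0,0.8],[0,0,0,0,0.8],[0,0,0,0,0.8],[0,0,0,0,0.8],[0,0,0,0,0.8],[0,0,0,0,0.8],[0,0,0,0,0.4],[0,0,0,0,0.4],[0,0,0,0,0]]
  ]
}}

```text
t: 7.75
eef_pos: [0.4819, 0.3215, 0.0834]
tool_rot: [-0.0, 0.218, 0.976, -0.0]
contact_force: [-1.9, -2.3, 7.8]
gripper_width: 0.158
grasp_force: 44.2
```

```bash
python3 -c "
from h import *
pose()"
```

```text
7.75 [0.4819 0.3215 0.0834] tool y deg 64.9 F [-1.9 -2.3  7.8] M [-0.51  0.46  0.06] w 0.15786488250838193 gf 44.17918503284454 q [-0.74  0.5   0.05  1.91 -0.04  0.73  0.47]
```

Request:
{"name": "arm_command", "arguments": {
  "rows": [
    [[0,0,0,0,0.4],[0,0,0,0,0.4],[0,0,0,0,0.4],[0,0,0,0,0.4],[0,0,0,0,0.4],[0,0,0,0,0.2],[0,0,0,0,0],[0,0,0,0,0],[0,0,0,0,0],[0,0,0,0,0]]
  ]
}}

```text
t: 9.0
eef_pos: [0.4819, 0.3215, 0.0834]
tool_rot: [-0.001, 0.134, 0.991, 0.0]
contact_force: [-1.9, -0.9, 8.5]
gripper_width: 0.157
grasp_force: 64.9
```

```bash
python3 -c "
from h import *
pose()"
```

```text
9.0 [0.4819 0.3215 0.0834] tool y deg 74.6 F [-1.9 -0.9  8.5] M [-0.31  0.52 -1.71] w 0.15659013597662264 gf 64.89157981239259 q [-0.7   0.5   0.01  1.91 -0.01  0.73  0.62]
```

Request:
{"name": "arm_command", "arguments": {
  "rows": [
    [[60,0,0,0,0],[60,0,0,0,0],[60,0,0,0,0],[60,0,0,0.2,0],[60,0,0,0.4,0],[60,0,0,0.5,0],[60,0,0,0.5,0],[60,0,0,0.4,0],[60,0,-0.2,0.1,0],[60,0,-0.4,0,0]]
  ]
}}

```text
t: 10.25
eef_pos: [0.482, 0.2849, 0.2085]
tool_rot: [0.0, 0.131, 0.991, 0.0]
contact_force: [0.9, 0.1, -0.3]
gripper_width: 0.702
grasp_force: 0.0
```

```bash
python3 - <<'E'
from h import *
pose();p=cams.camera_params("wrist");im=cams.read_camera("wrist");cv2.imwrite("pics/w3.png",im[:,:,::-1])
b=max(blobs(im,*RED),key=lambda x:x[1])[0];print(b)
c=cv2.boxPoints(b);s=sorted([(c[i]+c[(i+1)%4])/2 for i in range(4)],key=lambda q:-np.hypot(*(q-b[0])))[:2]
P=[ray("wrist",q,.112,p) for q in s];print(P,np.degrees(np.arctan2(*(P[1]-P[0])[1::-1])))
E
```

```text
10.25 [0.482  0.2849 0.2085] tool y deg 75.0 F [ 0.9  0.1 -0.3] M [-0.01  0.04 -0.02] w 0.7023182895669604 gf 0.0 q [-0.67  0.31  0.03  1.86 -0.01  0.97  0.67]
((358.79693603515625, 178.15972900390625), (19.633695602416992, 52.149932861328125), 5.07960844039917)
[array([0.44986551, 0.32972242, 0.112     ]), array([0.49482076, 0.31566936, 0.112     ])] -17.359303779765284
```

View pics/w3.png

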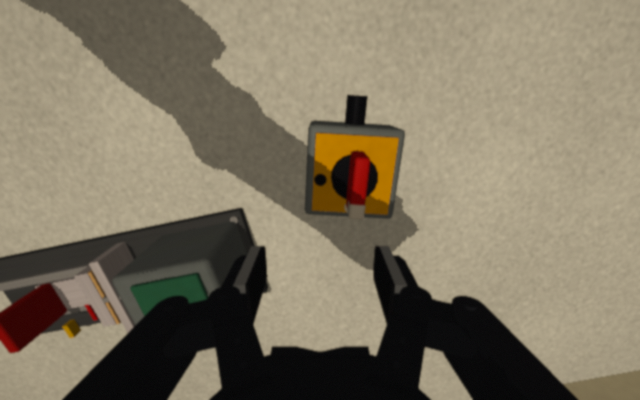

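The white tip now covers the white dot, so the isolator is off and on its stop. Next is the clamp.

Request:
{"name": "arm_command", "arguments": {
  "rows": [
    [[60,0.1,-0.4,0,0.2],[60,0.1,-0.7,0,0.3],[60,0.1,-0.7,0,0.3],[60,0.1,-0.7,0,0.3],[60,0.1,-0.7,0,0.3],[60,0.1,-0.7,0,0.3],[60,0.1,-0.7,0,0.3],[60,0.1,-0.7,0,0.3],[60,0.1,-0.7,0,0.3],[60,0.1,-0.4,0,0]]
  ]
}}

```text
t: 11.55
eef_pos: [0.5402, -0.1024, 0.2073]
tool_rot: [-0.001, 0.03, 1.0, -0.001]
contact_force: [-0.3, 0.1, -0.7]
gripper_width: 0.701
grasp_force: 0.0
```

Request:
{"name": "arm_command", "arguments": {
  "rows": [
    [[60,0.1,-0.2,0,0],[60,0,0,0,0],[60,0,0,0,0],[60,0,0,0,0],[60,0,0,0,0],[60,0,0,0,0],[60,0,0,0,0],[60,0,0,0,0],[60,0,0,0,0],[60,0,0,0,0]]
  ]
}}

```text
t: 12.8
eef_pos: [0.5482, -0.1103, 0.2085]
tool_rot: [-0.0, 0.028, 1.0, 0.0]
contact_force: [0.6, 0.4, -0.2]
gripper_width: 0.707
grasp_force: 0.0
```

```bash
python3 - <<'E'
from h import *
pose();p=cams.camera_params("wrist");im=cams.read_camera("wrist");cv2.imwrite("pics/w4.png",im[:,:,::-1])
print(p['extrinsics'][:3,3])
np.save("e4.npy",p['extrinsics']);
for c in(RED,YEL):
    for b in blobs(im,*c): print([np.round(v,1) for v in b[0]],b[1])
E
```

```text
12.8 [ 0.5482 -0.1103  0.2085] tool y deg 86.8 F [ 0.6  0.4 -0.2] M [ 0.06 -0.04 -0.05] w 0.7065056936474752 gf 0.0 q [-0.07  0.31  0.19  1.87 -0.07  0.97  1.67]
[ 0.46275221 -0.10565951  0.35065028]
[array([346.5, 208. ]), array([20.,  5.]), np.float64(90.0)] 88.5
[array([318. , 192.5]), array([61., 14.]), np.float64(90.0)] 744.5
[array([283.7, 329.6]), array([22.1, 58. ]), np.float64(81.9)] 1151.0
[array([306.5, 225.5]), array([15.,  7.]), np.float64(90.0)] 80.0
```

View pics/w4.png

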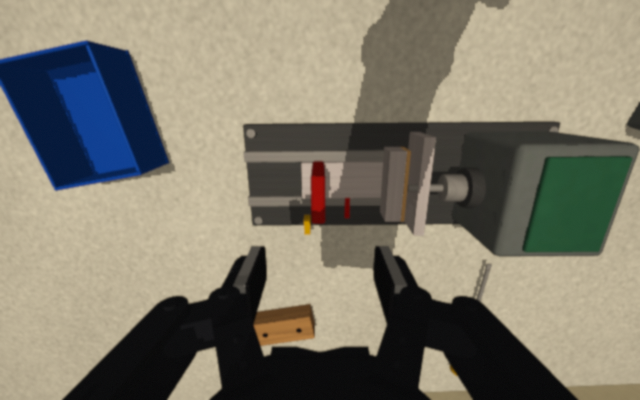

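The wrist view shows the plate centred at column 318 (rows 162–223), the pointer tip at (346.5,218) and the tab's inner end at (306.5,218). The bed edges are horizontal, so the tool is aligned with the unit.

```bash
python3 - <<'E'
from h import *
p=cams.camera_params("wrist");r=lambda u,v,z:ray("wrist",(u,v),z,p)
a=np.radians(86.8);Y=np.array([np.cos(a),np.sin(a),0]);X=np.array([Y[1],-Y[0],0])
c=r(318,192.5,.098);lo=r(318,223,.098);print("plate",c,lo)
pt=r(346.5,218,.026);m=r(306.5,218,.027);print(pt,m,"dist along pull",(pt-m)@Y)
t=np.array([.5482,-.1103,0]);print("tool->plate X,Y",(c-t)@X,(c-t)@Y,(lo-t)@X,"ptr->plate y",(pt-c)@Y)
tp=np.array([.6007,-.0811,0]);mk=np.array([.6025,-.1325,0]);print("top dist",(tp-mk)@Y)
E
```

```text
plate [ 0.54609459 -0.11187611  0.098     ] [ 0.57748411 -0.11370121  0.098     ]
[ 0.60535485 -0.08003142  0.026     ] [ 0.60211643 -0.12987295  0.027     ] dist along pull 0.049944590750720365
tool->plate X,Y -0.00201415060980746 -0.0016911782847770032 0.02942831284309696 ptr->plate y 0.03510303545470932
top dist 0.05121937656996613
```

Request:
{"name": "arm_command", "arguments": {
  "newtons": 80,
  "rows": [
    [[60,0.07,-0.03,-0.2,0],[60,0,0,-0.5,0],[60,0,0,-0.5,0],[60,0,0,-0.5,0],[60,0,0,-0.4,0],[60,0,0,-0.24,0],[60,0,0,-0.1,0],[60,0,0,0,0],[0,0,0,0,0],[0,0,0,0,0]]
  ]
}}

```text
t: 14.1
eef_pos: [0.553, -0.1121, 0.0629]
tool_rot: [0.001, 0.028, 1.0, -0.0]
contact_force: [0.4, 0.4, 0.5]
gripper_width: 0.282
grasp_force: 0.0
```

Request:
{"name": "arm_command", "arguments": {
  "rows": [
    [[0,0,0,0,0],[0,0,0,0,0],[0,0,0,0,0],[0,0,0,0,0],[0,0,0,0,0],[0,0,0,0,0],[0,0,0,0,0],[0,0,0,0,0],[0,0,0,0,0],[0,0,0,0,0]]
  ]
}}

```text
t: 15.35
eef_pos: [0.5528, -0.1125, 0.0628]
tool_rot: [0.0, 0.028, 1.0, -0.0]
contact_force: [-2.6, -1.3, 6.1]
gripper_width: 0.155
grasp_force: 78.2
```

```bash
python3 -c "
from h import *
pose()"
```

```text
15.35 [ 0.5528 -0.1125  0.0628] tool y deg 86.8 F [-2.6 -1.3  6.1] M [-0.22  0.3   0.32] w 0.15473663376138216 gf 78.22466969490051 q [-0.03  0.52  0.15  1.96 -0.12  0.67  1.72]
```

Request:
{"name": "arm_command", "arguments": {
  "rows": [
    [[0,-0.01,-0.1,0,0],[0,-0.01,-0.15,0,0],[0,-0.01,-0.15,0,0],[0,-0.01,-0.15,0,0],[0,-0.01,-0.15,0,0],[0,0,-0.1,0,0],[0,0,-0.03,0,0],[0,0,0,0,0],[0,0,0,0,0],[0,0,0,0,0]]
  ]
}}

```text
t: 16.6
eef_pos: [0.5507, -0.1564, 0.0628]
tool_rot: [0.0, 0.025, 1.0, 0.003]
contact_force: [-0.6, 13.4, 9.1]
gripper_width: 0.157
grasp_force: 78.8
```

```bash
cat > look.py <<'E'
from h import *
import sys
pose();a=np.radians(86.8);Y=np.array([np.cos(a),np.sin(a),0])
for n in("wrist","top","side"):
    p=cams.camera_params(n);im=cams.read_camera(n);cv2.imwrite(f"pics/{n}{sys.argv[1]}.png",im[:,:,::-1])
    for c,z,k in((RED,.026,"R"),(YEL,.027,"Y")):
        for b in blobs(im,*c,amin=4):
            q=ray(n,b[0][0],z,p)
            if abs(q[0]-.6)<.06 and abs(q[1]+.13)<.09: print(n,k,np.round(b[0][0],1),np.round(b[0][1],1),b[1],q.round(4),"along",(q@Y).round(4))
E
python3 look.py 5; python3 -c "
import cv2,numpy as np
a=cv2.imread('pics/wrist5.png');b=cv2.resize(cv2.imread('pics/top5.png')[190:290,340:440],(400,400),interpolation=2);c=cv2.resize(cv2.imread('pics/side5.png')[210:310,260:360],(400,400),interpolation=2)
cv2.imwrite('pics/m5.png',np.hstack([b,c]));"
```

```text
16.6 [ 0.5507 -0.1564  0.0628] tool y deg 87.1 F [-0.6 13.4  9.1] M [2.07 0.23 0.04] w 0.15702407431005164 gf 78.84030103683472 q [ 0.06  0.53  0.15  1.94 -0.13  0.68  1.8 ]
wrist R [367.2 271.4] [ 8.8 29. ] 190.5 [ 0.5876 -0.1231  0.026 ] along -0.0901
wrist R [319.5 268.5] [137.  31.] 3478.0 [ 0.5832 -0.1581  0.026 ] along -0.1253
wrist Y [480.6 242.3] [  4.3 109.8] 211.5 [ 0.5673 -0.0429  0.027 ] along -0.0111
top R [381.5 229.5] [2.5 5.1] 8.0 [ 0.5935 -0.1242  0.026 ] along -0.0909
top Y [385. 222.] [8. 2.] 12.0 [ 0.6121 -0.1306  0.027 ] along -0.0962
side R [306.5 259.5] [23. 31.] 232.5 [ 0.5655 -0.1332  0.026 ] along -0.1014
side R [313.8 246.8] [4.9 2.8] 8.0 [ 0.5898 -0.1036  0.026 ] along -0.0705
side Y [328.  254.5] [5. 8.] 34.5 [ 0.6138 -0.1336  0.027 ] along -0.0991
```

View pics/m5.png

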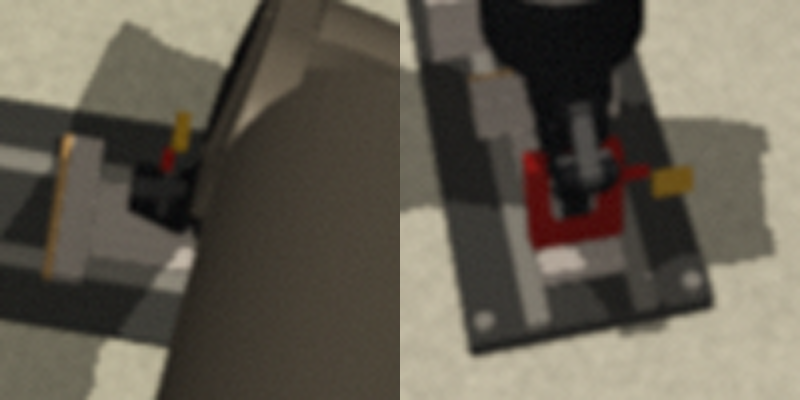

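View pics/wrist5.png

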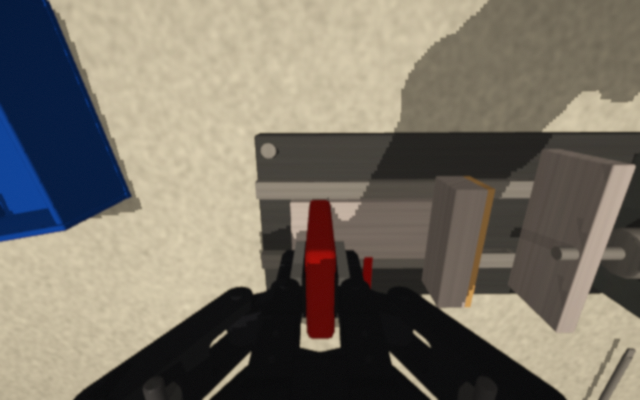

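The top and side crops show the pointer about 6 mm short of the tab centre. The wrist view shows the plate held square between the pads. It needs another 6 mm.

Request:
{"name": "arm_command", "arguments": {
  "rows": [
    [[0,0,-0.05,0,0],[0,0,-0.05,0,0],[0,0,0,0,0],[0,0,0,0,0],[0,0,0,0,0],[0,0,0,0,0],[0,0,0,0,0],[0,0,0,0,0],[0,0,0,0,0],[0,0,0,0,0]]
  ]
}}

```text
t: 18.0
eef_pos: [0.5504, -0.1621, 0.0628]
tool_rot: [-0.0, 0.025, 1.0, 0.003]
contact_force: [-1.6, 13.5, 9.6]
gripper_width: 0.156
grasp_force: 79.0
```

```bash
python3 look.py 6; python3 -c "
import cv2,numpy as np
b=cv2.resize(cv2.imread('pics/top6.png')[205:255,360:410],(400,400),interpolation=2);c=cv2.resize(cv2.imread('pics/side6.png')[230:280,290:340],(400,400),interpolation=2)
cv2.imwrite('pics/m6.png',np.hstack([b,c]));"
```

```text
18.0 [ 0.5504 -0.1621  0.0628] tool y deg 87.1 F [-1.6 13.5  9.6] M [2.25 0.4  0.03] w 0.15561069751628448 gf 79.02240514755249 q [ 0.07  0.53  0.15  1.94 -0.13  0.68  1.82]
wrist R [367.1 272.4] [ 8.7 27. ] 177.0 [ 0.5881 -0.1288  0.026 ] along -0.0958
wrist R [320.  268.5] [137.  30.] 3474.5 [ 0.5829 -0.1635  0.026 ] along -0.1307
wrist Y [480.  244.8] [  5.2 114.9] 219.5 [ 0.5689 -0.0487  0.027 ] along -0.0169
top R [384. 230.] [4. 2.] 8.0 [ 0.593  -0.1301  0.026 ] along -0.0968
top Y [385. 222.] [8. 2.] 12.0 [ 0.6121 -0.1306  0.027 ] along -0.0962
side R [318.9 254.7] [3.3 6.7] 15.5 [ 0.5949 -0.128   0.026 ] along -0.0946
side R [303.5 260.5] [23.4 23.2] 213.5 [ 0.5586 -0.1341  0.026 ] along -0.1027
side R [314.3 249.3] [4.9 2.8] 8.0 [ 0.589  -0.1107  0.026 ] along -0.0777
side Y [328.  254.5] [5. 8.] 34.5 [ 0.6138 -0.1336  0.027 ] along -0.0991
```

View pics/m6.png

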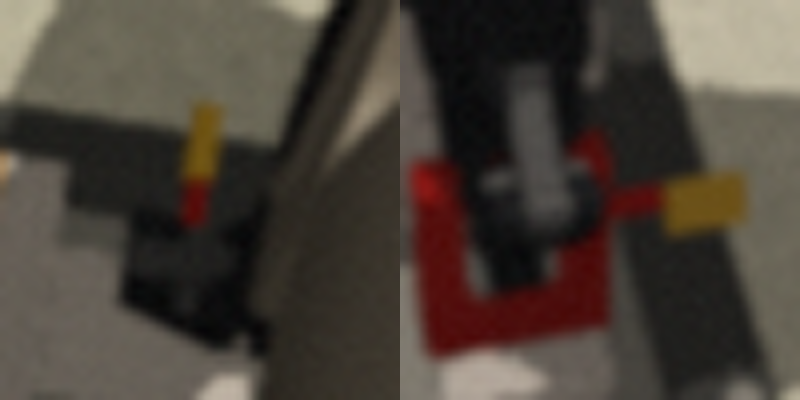

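The crops show the pointer in line with the tab in both views: top at (195,203) below the tab's axis, side at (640,202) level with the tab top. The three distance estimates agree to about 1 mm, so I'm handing it in while holding.

```bash
python3 -c "
from h import *
print(job.hand_in())"
```

```text
the job is handed in; nothing more can be done
None
```

The isolator is off, with its bar turned to the stop at the white dot, and the clamp handle is pulled out and still held with the pointer on the yellow mark to within about 1 mm; I handed the job in at about 18 s, and the bin, block and screwdriver were never touched.

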